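Clamp the offcut in the jig

TASK

Clamp the pine offcut that lies in the plywood jig: push the steel clamp strap round with the outside of a finger until it lies over the offcut against its stop post, and then press the red cam lever fully down with the fingertips so that the rubber foot bears on the offcut. Leave the offcut lying in its nest, and leave the tools and scraps around the jig where they lie.

Things in the scene. Friction and masses are not known exactly. Their poses are not given: they have to be found in the camera images.
- jig: clamping jig, fixed to the bench: plywood base 170x130x12 mm with low dark fences (top at z 22 mm) behind and left of the offcut. Origin: centre of the underside, z = 0. Own +x runs to its back edge; strap pivot at own (70, 0) mm. Steel stop post, 11 mm thick, top at z 52 mm, at own (-55, 19.5) mm, stops the strap over the offcut.
- strap_pivot (a point): point on the strap's vertical pivot axis, half-way up the strap, 45 mm above the bench. The strap is a flat steel bar 28 mm wide, its underside 40 mm and top 50 mm above the bench, turning level; it reaches 154 mm out from the axis. Under the closed strap the offcut lies from 64 to 106 mm out.
- strap_end (a point): point on the strap's centre line near its free end, 140 mm out from strap_pivot, 45 mm above the bench. Just beyond it (148 to 154 mm out) the end of the bar is turned up into an upright lip, 28 mm wide, its top 76 mm above the bench.
- clamp_strap (a joint): strap angle, rad: 0 = over the offcut against the stop post (pointing along the jig's -x, to the robot); positive = swung away, counter-clockwise from above, out over the jig's right (-y) side; at most 1.7. Stays where left; about 2 N at the free end moves it.
- cam_lever (a joint): red cam lever, rad: 0 = raised (50 degrees above level), 0.87 = fully down (level). It rides on the strap: hinge pin across the strap 85 mm out from the pivot, 64 mm above the bench; from there it points back towards the pivot. 86 mm long, the last 32 mm a paddle 20 mm wide, 12 mm thick. Stays where left; 4 to 6 N straight down on the paddle pushes it down.
- lever_end (a point): point in the middle of the lever's paddle (half-way through its thickness), 70 mm from the hinge pin: about 118 mm above the bench when the lever is raised, 64 mm when it is fully down (the lever's top face is then 70 mm above the bench).
- foot: the black rubber foot of the clamp, 18 mm across, under the strap 85 mm out from the pivot. Pushing the lever down drives it down 8 mm; raised, its underside is 34.5 mm above the bench, 4.5 mm over the offcut's top; it is sprung, 2 N per mm. Origin: centre of its underside.
- offcut_center (a point): centre (half-way up) of the pine offcut to be clamped, loose in the jig's nest: 42 mm along the jig's x, 85 mm along its y, 18 mm high, its top 30 mm above the bench.
- dowel: a short pale round dowel, 12 mm thick, 80 mm long, lying on the bench right of the jig, under the sweep of the strap; loose. Origin: middle of its underside.
- pencil: a yellow pencil, 8 mm thick, 140 mm long, lying on the bench right of the jig, under the sweep of the strap; loose. Origin: middle of its underside.
- screwdriver: a screwdriver with yellow handle, 161 mm long, 20 mm high, lying on the bench left of the jig; loose. Origin: middle of its underside.
- offcut: the same offcut; origin: centre of its underside, which rests on the jig's base 12 mm above the bench.
Things that resemble listed ones, but are neither listed nor needed, are in the scene too. There is more than one size of the offcut; the job needs the larger.

How it is judged:
By the outcome, as a careful person would: the job done as asked, in the order asked, and still so for the second after the job is handed in, with the robot touching nothing.
It also fails if it takes over 46 s, if anything falls off the work surface, if the arm or the gripper's body presses on something with over 40 N, if the wrist force passes 120 N, or if a joint passes its speed limit or range.

ROBOT

A 6-joint arm with a two-finger parallel gripper is mounted at the origin on the work surface; the furniture and walls round the work are solid. World frame = base frame: x ahead of the robot, y to its left, z up, the work surface at z = 0. Lengths are in m, angles in degrees, forces in N, time in s.
With the tool pointing down it reaches from about 0.3 to 0.75 m from the base axis. Payload 8.5 kg.
Tool frame: the origin (TCP) lies midway between the tips of the shut fingers; the grasp point (between the pads) lies env.tcp_to_grasp behind it (env.tcp_to_grasp is the distance from the TCP to the grasp point, in m); z points along the fingers, y is the line along which they close (so a half turn about z gives the same grasp; the last joint's range is limited). The gripper opens to 85 mm and grips with 20 to 120 N. Pads are 22 mm wide; open, the fingers measure 114 mm over their backs; the gripper's body (76 mm by 85 mm) begins 54 mm behind the grasp point. The pads swing forward as they close: fully open they stand 13 mm farther back than shut.
Start: joints at [59.57, 21.807, 74.336, -0, 83.858, -12.336], TCP at [0.171, 0.523, 0.231] pointing down, gripper open.
Joint ranges: [-178.18, 178.18], [-50.72, 133.34], [12.68, 142.11], [-81.47, 261.47], [9.98, 163.14], [-165.26, 165.26]. Speed limits (degrees/s): [136.94, 136.94, 180, 180, 180, 180].

INTERFACE

Orientations are given as a 3x3 rotation matrix whose columns are the frame's x, y, z axes.
In Python, from rig import observe, optics, job, env gives the robot as it stands. The module is installed in compiled form; this text tells all that it offers.
- The arm moves only by the shell command python3 -m jog 'ROWS' [FORCE]. ROWS is JSON, a list of rows, each a list of 7 numbers: the turn, a rotation vector about the tool's x, y, z in rad, then the shift along the tool's x, y, z in m, then the opening in per cent of the stroke, from 0 (shut) to 100 (fully open). A call has 1 to 10 rows; each row shifts and turns the commanded pose from where the row before left it, along the tool's axes as they then stand; what a row does not reach is not made up. A row lasts 1/8 s, in which the tool goes at most 62.5 mm and 10.7 degrees, less where a joint would pass 70% of its speed; a pose out of reach is approached as far as the arm can. A call is refused whole if a number of a shift passes 0.0625 or a number of a turn 0.188, either way. A call with a gripper value outside its range is refused whole. The fingers move at their own pace and stop on an object; FORCE is the grip in N (left out, the last holds). Time passes only in rows, so rows that do not move let the fingers close. It gives the time, the measured TCP pose, the force, the opening and the grip force at its end, in the units of the state.
- observe(): the state, without advancing time (a new reading comes with each control period).
- optics.get_image(name): name is "scene" or "side" or "wrist"; returns a dict with "pixels" (400x640x3 uint8, red, green, blue), "mtx" (3x3 intrinsics, pixels), "rvec" (rotation vector, rad) and "tvec" (3), from world to camera coordinates, as OpenCV has them. Camera axes: x right, y down, z forward; pixel columns grow to the right and rows downward; lengths in m; the calibration is good to about 2 mm. A picture is of the moment at which its call begins. There is no depth.
- job.close_job(): hands the job in; it is judged then, once.
The state is a dict: "time_s": time; "q": joint angles; "qvel": joint speeds; "joint_efforts": joint torques, N m; "position": TCP position; "tool_rot": TCP orientation; "ft_force": force on the tool from outside, world axes, zero at the start; "wrist_torque": the same for the moment, N m; "grip_width": finger opening in m; "gripper_force": force on a finger pad.
Only numpy, scipy, OpenCV 4.12 (cv2) and the standard library are available. Lean on these libraries where they do the work, as an engineer would, in place of code of your own. Each camera call takes 0.05 s, during which the arm holds its last target. There are 200 camera calls.

## Working session

There is one attempt and no reset: what is moved stays moved. The work goes in short steps, Python scripts to look and compute and a shell command to move; the robot and the scene stay as the last step left them, time stands still between calls to the robot, and variables do not carry over. Pictures are saved under pics/ and viewed, at most 10 in all, crops included, and the job is handed in when it is done.

```bash
mkdir -p pics
python3 - <<'E'
from rig import observe, optics, env
import cv2,pickle
d={}
for n in("scene","side","wrist"):
    d[n]=optics.get_image(n); cv2.imwrite(f"pics/{n}0.png",d[n]["pixels"][:,:,::-1])
pickle.dump(d,open("im0.pkl","wb"))
s=observe();print(s,env.tcp_to_grasp)
E
```

```text
{'time_s': 0.15, 'q': array([ 5.95699684e+01,  2.18327379e+01,  7.43702511e+01, -2.77665592e-04,
        8.38596475e+01, -1.23380156e+01]), 'qvel': array([-0.07671621, -0.06776066, -0.15233155,  0.02108436, -0.07095516,
        0.06731459]), 'joint_efforts': array([ 2.81529508e-03, -4.48620450e+01, -2.31344604e+01, -1.76554845e-04,
        3.78654920e-03, -3.41993101e-06]), 'position': array([0.17071128, 0.52260948, 0.2308745 ]), 'tool_rot': array([[-9.50559113e-01,  3.10543186e-01, -5.49542809e-04],
       [ 3.10543588e-01,  9.50558671e-01, -9.45062534e-04],
       [ 2.28889952e-04, -1.06899480e-03, -9.99999402e-01]]), 'ft_force': array([-0.24431502, -0.51132286,  0.0084011 ]), 'wrist_torque': array([-0.04195035,  0.02954551,  0.01364031]), 'gripper_force': 0.0, 'grip_width': 0.08505881454549728} 0.0187
```

View pics/scene0.png

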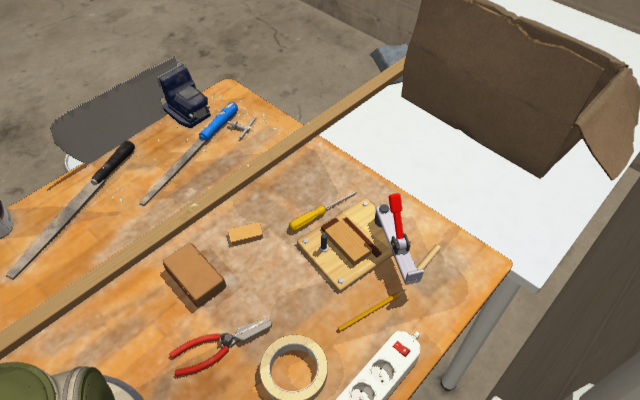

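View pics/side0.png

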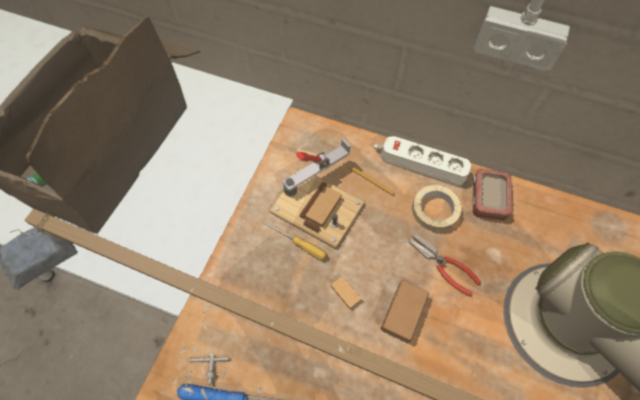

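The jig is at (345,250) in scene and (318,210) in side. The strap runs from its pivot at scene (383,210) to the lip at (416,275), with the red lever at (397,215). There are two pale offcuts: one in the jig's nest at scene (348,240), and a smaller loose one at (245,234). The one in the nest is the larger, so it fits. I'll confirm this in an enlarged crop.

Run:
```python
import cv2,pickle,numpy as np
d=pickle.load(open("im0.pkl","rb"))
a=d["scene"]["pixels"][180:320,280:460]; b=d["side"]["pixels"][130:270,260:405]
A=cv2.resize(a,None,fx=4,fy=4,interpolation=cv2.INTER_CUBIC)[:560,:720]
B=cv2.resize(b,None,fx=4,fy=4,interpolation=cv2.INTER_CUBIC)
cv2.imwrite("pics/cs.png",A[:,:,::-1]);cv2.imwrite("pics/cb.png",B[:,:,::-1])
```

```text
(no output)
```

View pics/cs.png

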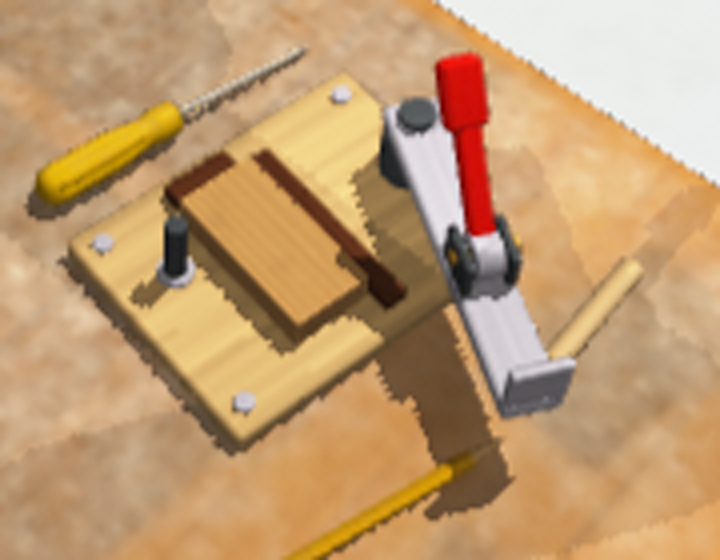

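View pics/cb.png

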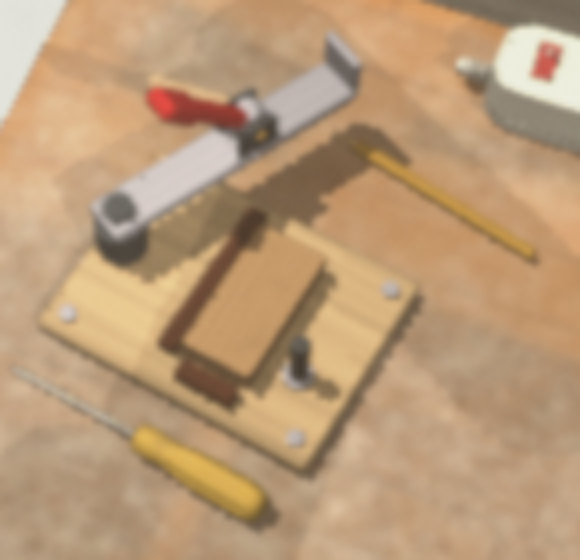

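The crops confirm the offcut in the jig's nest: scene crop (270,245), 2:1 shape, between the dark fences. The post top is at (176,220), the pivot knob at (417,108) and the lip's top edge at about (542,368). The dowel lies behind the strap's end and the pencil is at lower left. Now I'll triangulate.

```bash
cat > h.py <<'E'
import cv2,numpy as np
def P(c): return c["mtx"]@np.c_[cv2.Rodrigues(np.array(c["rvec"],float))[0],np.array(c["tvec"],float).reshape(3)]
def tri(c1,p1,c2,p2):
    X=cv2.triangulatePoints(P(c1),P(c2),np.array(p1,float).reshape(2,1),np.array(p2,float).reshape(2,1));return (X[:3]/X[3]).ravel()
def plane(c,p,z):
    M=P(c);H=np.c_[M[:,0],M[:,1],M[:,2]*z+M[:,3]];v=np.linalg.solve(H,[*p,1.]);return v[:2]/v[2]
E
python3 - <<'E'
import pickle;from h import *
np.set_printoptions(precision=4,suppress=True)
d=pickle.load(open("im0.pkl","rb"));S,D=d["scene"],d["side"]
f=lambda p:(280+p[0]/4-.375,180+p[1]/4-.375); g=lambda p:(260+p[0]/4-.375,130+p[1]/4-.375)
pts=dict(post=((176,220),(299,343)),knob=((417,108),(120,207)),lip=((542,368),(342,54)),levertip=((461,60),(160,100)),
 scrA=((102,243),(295,438)),scrB=((341,95),(67,314)),scrC=((243,402),(391,290)))
for k,(a,b) in pts.items(): print(k,tri(S,f(a),D,g(b)))
for k,z in dict(post=.052,lip=.076,scrA=.012,scrB=.012,scrC=.012).items(): print(k,plane(S,f(pts[k][0]),z),plane(D,g(pts[k][1]),z))
print("penciltip",plane(S,f((470,460)),.004),"dowel ends",plane(S,f((632,268)),.006),plane(S,f((555,350)),.006))
print("pencil other",plane(S,(340,330),.004))
E
```

```text
post [ 0.5004 -0.0267  0.0545]
knob [ 0.6182 -0.0671  0.0581]
lip [ 0.5376 -0.1936  0.0731]
levertip [ 0.6032 -0.0944  0.1299]
scrA [0.4881 0.008  0.0149]
scrB [ 0.6303 -0.0168  0.0136]
scrC [ 0.4699 -0.0945  0.0147]
post [ 0.5019 -0.0256] [ 0.5005 -0.0277]
lip [ 0.5371 -0.1945] [ 0.5361 -0.1909]
scrA [0.4894 0.0094] [0.4886 0.0067]
scrB [ 0.6316 -0.016 ] [ 0.6305 -0.0174]
scrC [ 0.4714 -0.0936] [ 0.4698 -0.0957]
penciltip [ 0.5202 -0.1817] dowel ends [ 0.6487 -0.1772] [ 0.5888 -0.1768]
pencil other [ 0.4049 -0.1519]
```

The strap stands at about 1.17 rad, the jig yaw is -9.9°, and the pivot is at (0.6185,-0.0675). I'll turn the tool to yaw -32.6° so its y lies along the push line, and shut the fingers.

```bash
python3 -m jog '[[0,0,0.1826,0,0,0,0],[0,0,0.1826,0,0,0,0],[0,0,0.1826,0,0,0,0],[0,0,0.1826,0,0,0,0],[0,0,0.1826,0,0,0,0],[0,0,0.1826,0,0,0,0],[0,0,0.1826,0,0,0,0],[0,0,0.1826,0,0,0,0],[0,0,0.1826,0,0,0,0],[0,0,0.1826,0,0,0,0]]'
cat > st.py <<'E'
# state; shift in tool axes to reach a point given as r (out along strap), lat (right of strap), z, yaw set by strap angle
import sys;from rig import observe;import numpy as np
np.set_printoptions(precision=4,suppress=True)
s=observe();R=np.array(s["tool_rot"]);p=np.array(s["position"])
print("t",s["time_s"],"p",p,"F",np.array(s["ft_force"]),"w",s["grip_width"],"q",np.array(s["q"]))
yaw=np.degrees(np.arctan2(R[1,1],R[0,1]));print("yaw",yaw,"z",R[:,2])
piv=np.array([.6185,-.0675]);phi=np.radians(yaw-90) # strap dir if tool aligned
if len(sys.argv)>1:
    th=np.radians(170.1+float(sys.argv[4]));u=np.array([np.cos(th),np.sin(th)]);l=np.array([-u[1],u[0]])
    t=np.r_[piv+float(sys.argv[1])*u+float(sys.argv[2])*l,float(sys.argv[3])]
    print("target",t,"shift tool",R.T@(t-p),"turn",np.radians(yaw-(np.degrees(th)+90-360)))
E
python3 st.py .128 .05 .2 67.3
```

```text
time_s: 1.4
position: [0.1707, 0.5227, 0.231]
tool_rot: [[0.546, 0.838, -0.0], [0.838, -0.546, -0.001], [-0.001, 0.0, -1.0]]
ft_force: [0.9, -0.1, 0.1]
grip_width: 0.0
gripper_force: 0.0
t 1.4 p [0.1707 0.5227 0.231 ] F [ 0.8674 -0.1045  0.1472] w 1.7234172771045945e-05 q [59.5701 21.8228 74.3609 -0.001  83.8564 92.6319]
yaw -33.06168236652482 z [-0.0003 -0.0006 -1.    ]
target [ 0.5917 -0.2023  0.2   ] shift tool [-0.3779  0.7482  0.0313] turn -0.008057877394256972
```

```bash
python3 -m jog '[[0,0,0,-0.019,0.0375,0,0],[0,0,0,-0.019,0.0375,0,0],[0,0,0,-0.019,0.0375,0,0],[0,0,0,-0.019,0.0375,0,0],[0,0,0,-0.019,0.0375,0,0],[0,0,0,-0.019,0.0375,0,0],[0,0,0,-0.019,0.0375,0,0],[0,0,0,-0.019,0.0375,0,0],[0,0,0,-0.019,0.0375,0,0],[0,0,0,-0.019,0.0375,0,0]]'
python3 -m jog '[[0,0,0,-0.019,0.0375,0,0],[0,0,0,-0.019,0.0375,0,0],[0,0,0,-0.019,0.0375,0,0],[0,0,0,-0.019,0.0375,0,0],[0,0,0,-0.019,0.0375,0,0],[0,0,0,-0.019,0.0375,0,0],[0,0,0,-0.019,0.0375,0,0],[0,0,0,-0.019,0.0375,0,0],[0,0,0,-0.019,0.0375,0,0],[0,0,0,-0.019,0.0375,0,0]]' >/dev/null
python3 st.py .128 .05 .038 67.3
python3 - <<'E'
from rig import optics;import cv2,pickle,numpy as np
d={n:optics.get_image(n) for n in("wrist","scene")};pickle.dump(d,open("im1.pkl","wb"))
cv2.imwrite("pics/w1.png",d["wrist"]["pixels"][:,:,::-1])
E
```

```text
time_s: 2.65
position: [0.3841, 0.159, 0.2313]
tool_rot: [[0.54, 0.841, -0.0], [0.841, -0.54, 0.0], [-0.0, -0.0, -1.0]]
ft_force: [0.5, 1.0, -0.4]
grip_width: -0.0001
gripper_force: 0.0
t 3.9 p [ 0.5969 -0.2035  0.231 ] F [ 0.3478 -0.0843 -0.3187] w -0.0002896921560914592 q [-29.5626  30.1634  60.3268   0.0008  89.5497   3.1588]
yaw -32.72141645896279 z [-0.0006  0.0004 -1.    ]
target [ 0.5917 -0.2023  0.038 ] shift tool [-0.0018 -0.0049  0.193 ] turn -0.0021191169750129153
```

View pics/w1.png

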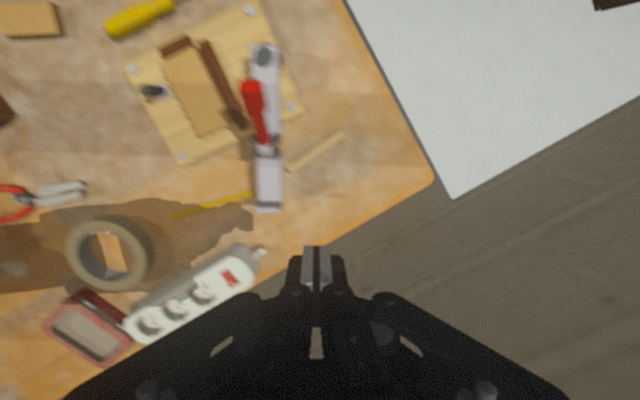

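The wrist view shows the shut fingers at (317,265). They are to the right of the strap, which stands vertical in the image at x≈268, so the tool is aligned. The dowel and pencil lie clear of where the fingers come down. Descending to z 38 mm.

```bash
python3 -m jog '[[0,0,0,0,-0.001,0.04,0],[0,0,0,0,-0.001,0.04,0],[0,0,0,0,-0.001,0.04,0],[0,0,0,0,-0.001,0.04,0],[0,0,0,0,-0.001,0.033,0],[0,0,0,0,0,0,0]]' && python3 st.py .128 .0285 .038 67.3
python3 - <<'E'
import numpy as np
# constant tool-frame shift for a rigid rotation about the pivot; tool at r=.128, lat=.0285; x=to pivot, y=lat
d=1.175/15; c=np.array([.128,-.0285]) # pivot in tool frame
for sgn in(1,):
    R=lambda a:np.array([[np.cos(a),-np.sin(a)],[np.sin(a),np.cos(a)]])
    print(d,"old axes",c-R(d)@c,"new axes",R(-d)@c-c)
E
```

```text
time_s: 4.75
position: [0.5909, -0.1984, 0.0363]
tool_rot: [[0.54, 0.842, -0.005], [0.842, -0.54, 0.003], [-0.0, -0.005, -1.0]]
ft_force: [0.8, -0.2, 1.6]
grip_width: 0.0003
gripper_force: 0.0
t 4.75 p [ 0.5909 -0.1984  0.0363] F [ 0.7818 -0.2165  1.6176] w 0.0002645705898772534 q [-29.4309  39.9522  76.402    0.0044  63.9529   3.2649]
yaw -32.69781755937147 z [-0.0046  0.0027 -1.    ]
target [ 0.5735 -0.1907  0.038 ] shift tool [-0.0028 -0.0188 -0.0016] turn -0.0017072384772968314
0.07833333333333334 old axes [-0.00183771 -0.01010381] new axes [-0.00262273 -0.00992902]
```

```bash
python3 -m jog '[[0,0,0,-0.001,-0.006,0,0],[0,0,0,-0.001,-0.006,0,0],[0,0,0,-0.001,-0.006,0,0],[0,0,0.078,-0.0018,-0.0101,0,0],[0,0,0.078,-0.0018,-0.0101,0,0],[0,0,0.078,-0.0018,-0.0101,0,0],[0,0,0.078,-0.0018,-0.0101,0,0]]' && python3 st.py .128 .0285 .038 49.5
```

```text
time_s: 5.62
position: [0.5397, -0.1728, 0.0391]
tool_rot: [[0.774, 0.633, 0.002], [0.633, -0.774, -0.002], [0.0, 0.002, -1.0]]
ft_force: [-0.2, -3.1, 1.0]
grip_width: 0.0003
gripper_force: 1.0
t 5.625 p [ 0.5397 -0.1728  0.0391] F [-0.2306 -3.0659  0.9714] w 0.0003474880896278855 q [-29.7016  35.2251  86.5332  -0.0422  58.1108  21.0654]
yaw -50.74482521146228 z [ 0.0017 -0.0017 -1.    ]
target [ 0.538 -0.171  0.038] shift tool [-0.0002 -0.0024  0.0011] turn -0.006018335283902831
```

```bash
python3 -m jog '[[0,0,0.078,-0.0018,-0.0105,0.0005,0],[0,0,0.078,-0.0018,-0.0105,0.0005,0],[0,0,0.078,-0.0018,-0.0101,0.0005,0],[0,0,0.078,-0.0018,-0.0101,0,0],[0,0,0.078,-0.0018,-0.0101,0,0],[0,0,0.078,-0.0018,-0.0101,0,0],[0,0,0.078,-0.0018,-0.0101,0,0],[0,0,0.078,-0.0018,-0.0101,0,0]]' && python3 st.py .128 .0285 .038 0
```

```text
time_s: 6.62
position: [0.4943, -0.1048, 0.0376]
tool_rot: [[0.998, 0.061, 0.002], [0.061, -0.998, -0.001], [0.001, 0.001, -1.0]]
ft_force: [0.2, -0.9, -0.5]
grip_width: 0.0003
gripper_force: 1.0
t 6.625 p [ 0.4943 -0.1048  0.0376] F [ 0.1965 -0.9117 -0.5299] w 0.00032276432779106395 q [-25.401   30.9218  96.7007  -0.0371  52.2654  61.1175]
yaw -86.49586664485622 z [ 0.0015 -0.0013 -1.    ]
target [ 0.4875 -0.0736  0.038 ] shift tool [-0.0049 -0.0316 -0.0004] turn 0.23394626042365294
```

```bash
python3 -m jog '[[0,0,0.078,-0.0018,-0.0105,0,0],[0,0,0.078,-0.0018,-0.0105,0,0],[0,0,0.078,-0.0015,-0.0095,0,0],[0,0,0,0,-0.002,0,0],[0,0,0,0,0,0,0]]' && python3 st.py .128 .0285 .038 0
```

```text
time_s: 7.25
position: [0.4897, -0.0739, 0.0376]
tool_rot: [[0.986, -0.168, 0.0], [-0.168, -0.986, -0.004], [0.001, 0.004, -1.0]]
ft_force: [-4.2, -11.5, 3.1]
grip_width: -0.0002
gripper_force: 6.2
t 7.25 p [ 0.4897 -0.0739  0.0376] F [ -4.1857 -11.4782   3.0606] w -0.00019558170453480393 q [-22.2095  30.2378  98.2719  -0.2416  51.3867  77.624 ]
yaw -99.68295200100027 z [ 0.0004 -0.0037 -1.    ]
target [ 0.4875 -0.0736  0.038 ] shift tool [-0.0022  0.     -0.0004] turn 0.0037882022174101832
```

The strap is against the stop, with 12 N of reaction. Backing off and rising.

```bash
python3 -m jog '[[0,0,0,0,0.012,0,0],[0,0,0,0,0.015,0,0],[0,0,0,0,0,-0.03,0],[0,0,0,0,0,-0.04,0],[0,0,0,0,0,-0.04,0],[0,0,0,0,0,-0.03,0],[0,0,0,0,0,0,0]]' && python3 st.py .0556 0 .16 0
python3 - <<'E'
from rig import optics;import cv2,pickle,numpy as np
d={n:optics.get_image(n) for n in("wrist","scene","side")};pickle.dump(d,open("im2.pkl","wb"))
r=lambda a:cv2.resize(a,None,fx=3.3,fy=3.3,interpolation=cv2.INTER_CUBIC)
o=np.hstack([r(d["scene"]["pixels"][180:340,280:400]),r(d["side"]["pixels"][130:290,265:385])])
cv2.imwrite("pics/c2.png",o[:,:,::-1])
E
```

```text
time_s: 8.12
position: [0.486, -0.0997, 0.1788]
tool_rot: [[0.985, -0.17, 0.004], [-0.17, -0.985, -0.002], [0.005, 0.001, -1.0]]
ft_force: [0.1, -0.6, -1.1]
grip_width: -0.0001
gripper_force: 0.0
t 8.125 p [ 0.486  -0.0997  0.1788] F [ 0.0997 -0.596  -1.1354] w -0.00011706354732243168 q [-25.296   19.0886  87.9782   0.0099  72.6679  74.4703]
yaw -99.76940510194706 z [ 0.0043 -0.0018 -1.    ]
target [ 0.5637 -0.0579  0.16  ] shift tool [ 0.0695 -0.0543  0.019 ] turn 0.0022793109573297763
```

View pics/c2.png

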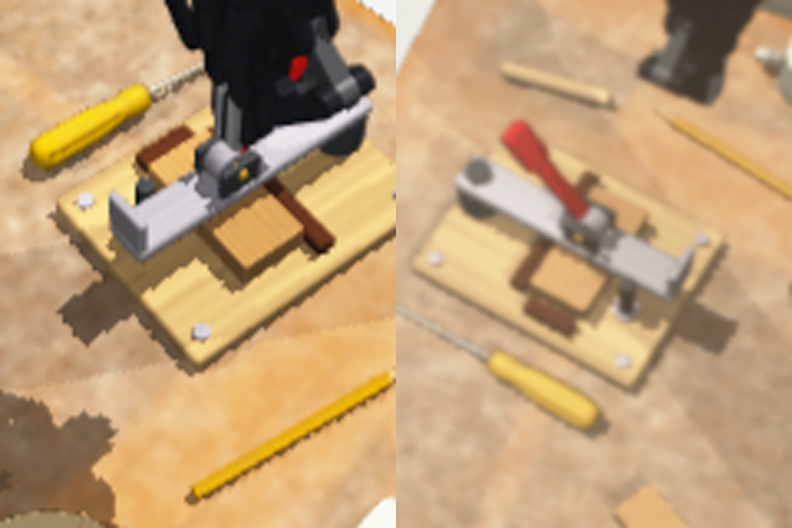

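The strap now lies over the offcut against the post: side crop, lip at (680,265), post at (627,290). The red lever is still raised, and the offcut, dowel, pencil and screwdriver have not moved. Next I'll move over the lever.

```bash
python3 -m jog '[[0,0,0,0.0235,-0.018,0,0],[0,0,0,0.0235,-0.018,0,0],[0,0,0,0.0225,-0.018,0,0],[0,0,0,0,0,0.02,0],[0,0,0,0,0,0.02,0],[0,0,0,0,0,0.01,0],[0,0,0,0,0,0,0]]' && python3 st.py .0556 0 .1215 0
```

```text
time_s: 9.15
position: [0.5626, -0.0574, 0.1259]
tool_rot: [[0.986, -0.17, -0.002], [-0.17, -0.986, 0.001], [-0.002, -0.0, -1.0]]
ft_force: [0.0, 1.2, 1.1]
grip_width: -0.0003
gripper_force: 0.0
t 9.15 p [ 0.5626 -0.0574  0.1259] F [0.0109 1.1594 1.0574] w -0.00033082092499294455 q [-17.8187  28.8888  81.1529   0.0011  70.0855  81.9445]
yaw -99.76364563324852 z [-0.0021  0.0007 -1.    ]
target [ 0.5637 -0.0579  0.1215] shift tool [0.0012 0.0003 0.0044] turn 0.0023798326492848955
```

```bash
python3 -m jog '[[0,0,0,0.001,0,0.0045,0],[0,0,0,0.0045,0,0.004,0],[0,0,0,0.0045,0,0.004,0],[0,0,0,0.004,0,0.0047,0],[0,0,0,0.004,0,0.0047,0],[0,0,0,0.003,0,0.0053,0],[0,0,0,0.003,0,0.0053,0],[0,0,0,0,0,0,0]]' && python3 st.py .026 0 .07 0
python3 - <<'E'
from rig import optics;import cv2
cv2.imwrite("pics/c3.png",cv2.resize(optics.get_image("side")["pixels"][130:250,265:385],None,fx=4,fy=4,interpolation=cv2.INTER_CUBIC)[:,:,::-1])
E
```

```text
time_s: 10.15
position: [0.5864, -0.0613, 0.0936]
tool_rot: [[0.986, -0.169, -0.002], [-0.169, -0.986, 0.0], [-0.002, -0.0, -1.0]]
ft_force: [-0.0, 0.7, 0.4]
grip_width: 0.0001
gripper_force: 0.0
t 10.15 p [ 0.5864 -0.0613  0.0936] F [-0.0002  0.7013  0.3554] w 9.858861185437814e-05 q [-17.4678  33.0858  79.3414   0.0008  67.6634  82.2825]
yaw -99.7505822377617 z [-0.0015  0.0005 -1.    ]
target [ 0.5929 -0.063   0.07  ] shift tool [0.0067 0.0006 0.0236] turn 0.002607831912019902
```

View pics/c3.png

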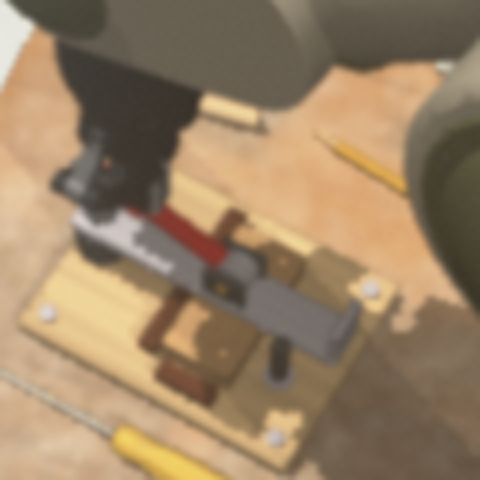

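The lever (190,235) is now clearly lower, following under the fingertips. I'll press on to level.

```bash
python3 -m jog '[[0,0,0,0.002,0,0.0058,0],[0,0,0,0.002,0,0.0058,0],[0,0,0,0.001,0,0.006,0],[0,0,0,0.001,0,0.006,0],[0,0,0,0,0,0.002,0],[0,0,0,0,0,0,0]]' && python3 st.py .026 0 .07 0
```

```text
time_s: 10.95
position: [0.5931, -0.0626, 0.0699]
tool_rot: [[0.986, -0.169, 0.002], [-0.169, -0.986, -0.001], [0.002, 0.0, -1.0]]
ft_force: [-0.3, 0.4, 11.7]
grip_width: -0.0001
gripper_force: 6.1
t 10.95 p [ 0.5931 -0.0626  0.0699] F [-0.2554  0.3841 11.6636] w -6.830979036305484e-05 q [-17.3833  35.2153  79.7679   0.0035  64.8935  82.3655]
yaw -99.75024673519589 z [ 0.0021 -0.0006 -1.    ]
target [ 0.5929 -0.063   0.07  ] shift tool [-0.0002  0.0005 -0.0001] turn 0.002613687536442316
```

```bash
python3 -m jog '[[0,0,0,0,0,0.003,0],[0,0,0,0,0,0,0],[0,0,0,0,0,0,0]]'; python3 -m jog '[[0,0,0,0,0,-0.02,0],[0,0,0,0,0,-0.04,0],[0,0,0,0,0,-0.04,0],[0,0,0,-0.04,0.04,-0.04,0],[0,0,0,-0.05,0.05,-0.02,0],[0,0,0,-0.05,0.05,0,0],[0,0,0,-0.05,0.05,0,0],[0,0,0,0,0,0,0]]'
python3 - <<'E'
from rig import optics;import cv2,numpy as np
r=lambda a:cv2.resize(a,None,fx=3.3,fy=3.3,interpolation=cv2.INTER_CUBIC)
o=np.hstack([r(optics.get_image("scene")["pixels"][180:340,280:400]),r(optics.get_image("side")["pixels"][130:290,265:385])])
cv2.imwrite("pics/c4.png",o[:,:,::-1])
E
```

```text
time_s: 11.32
position: [0.5933, -0.0625, 0.0693]
tool_rot: [[0.986, -0.169, 0.004], [-0.169, -0.986, -0.001], [0.004, 0.001, -1.0]]
ft_force: [-7.8, 1.4, 30.5]
grip_width: -0.0001
gripper_force: 15.5
time_s: 12.32
position: [0.397, -0.2003, 0.2185]
tool_rot: [[0.985, -0.175, -0.002], [-0.175, -0.985, 0.001], [-0.002, -0.0, -1.0]]
ft_force: [-0.0, -0.1, 0.7]
grip_width: 0.0001
gripper_force: 0.0
```

View pics/c4.png

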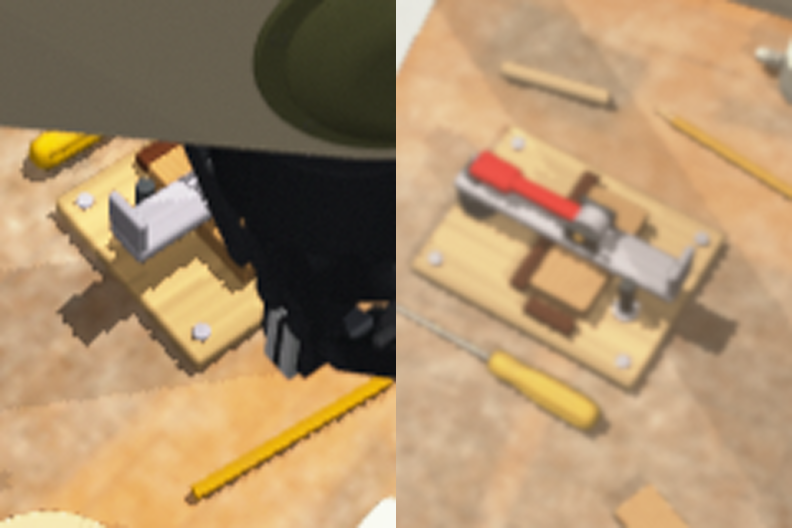

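The lever lies level along the strap (side crop (520,185)), having hit a hard stop at z 69 mm. The strap is at its post, the offcut is in its nest, and the loose items are where they were. The arm is clear, so I'm handing in.

```bash
python3 -c "
from rig import job;print(job.close_job())"
```

```text
the job is handed in; nothing more can be done
None
```

I clamped the offcut and handed the job in at about 12.5 s: the strap is against its stop post and the cam lever is fully down. The offcut is still in its nest, and the tools and scraps I could see in the last pictures had not moved.

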